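# Hold a Roman brick square in the measuring board

## Robot

A 6-joint arm with a two-finger parallel gripper is mounted at the origin on the work surface. World frame = base frame: x ahead of the robot, y to its left, z up, the work surface at z = 0. Lengths are in m, angles in rad, forces in N, time in s.
With the tool pointing down it reaches from about 0.3 to 0.875 m from the base axis. Payload 6.4 kg.
Tool frame: the origin (TCP) lies midway between the tips of the shut fingers; the grasp point (between the pads) lies 19 mm behind it; z points along the fingers, x is the direction in which the jaws open and shut, and the axes are right-handed (so a half turn about z gives the same grasp; the last joint's range is limited). The gripper opens to 88 mm and grips with 3 to 60 N. Pads are 18 mm wide; open, the fingers measure 123 mm over their backs; the gripper's body (75 mm by 187 mm) begins 45 mm behind the grasp point.
Start: joints at [-1.426, 0.181, 1.607, -0, 1.354, -0.206], TCP at [0.198, -0.54, 0.239] pointing down, gripper open.
Joint ranges: [-2.99, 2.99], [-0.89, 2.07], [0.3, 2.58], [-1.14, 4.28], [0, 2.63], [-3.12, 3.12]. Speed limits (rad/s): [2.57, 2.57, 3.01, 3.14, 3.14, 3.14].

## Interface

Orientations are given as [roll, pitch, yaw] about the fixed x, y, z axes, in that order (R = Rz(yaw) Ry(pitch) Rx(roll)).
In Python, from cell import get_state, grab_frame, get_calibration, finish_job gives the robot as it stands.
- The arm moves only by the tool arm_command, never from a script. Its argument "deltas" is a list of rows, each an object of numbers: "ax", "ay", "az": the turn, a rotation vector about the tool's x, y, z as a fraction of full scale; "dx", "dy", "dz": the shift along the tool's x, y, z as a fraction of full scale; "jaw": the closure, from 0 (fully open) to 1 (shut). A call has 1 to 20 rows; each row is the pose to reach, as a shift and turn from the pose commanded when the call began, along the tool's axes at that moment; what a row does not reach only later rows make up. Full scale, the value 1, is 250 mm for a shift and 90 degrees for a turn. A row lasts 1/10 s, in which the tool goes at most 50 mm and 8.59 degrees, less where a joint would pass 70% of its speed; a pose out of reach is approached as far as the arm can. A call with a number of a shift or a turn outside -1 to 1 is refused whole. A call with a gripper value outside its range is refused whole. The fingers move at their own pace and stop on an object; "newtons" is the grip in N (left out, the last holds). Time passes only in rows, so rows that repeat a pose let the fingers close. It gives the time, the measured TCP pose, the force and the opening at its end, in the units of the state.
- get_state(): the state, without advancing time (a new reading comes with each control period).
- grab_frame(name): name is "scene" or "top"; returns (picture, depth): 384x512x3 uint8, red, green, blue; 384x512 float32, m along the optical axis (not along the pixel's ray), 0 where there is no reading.
- get_calibration(name): a dict with "fov_y" (degrees; the focal length in pixels is half the picture's height over the tangent of half this angle, whatever the lens; pixels are square), "cx", "cy" (the principal point, pixels), "extrinsics" (4x4, takes a point from world to camera coordinates). Camera axes: x right, y down, z forward; pixel columns grow to the right and rows downward; lengths in m; the calibration is good to about 2 mm. A picture is of the moment at which its call begins. get_calibration takes no time and is no camera call.
- finish_job(): hands the job in, once; it reports no verdict.
The state is a dict: "clock": time; "joint_positions": joint angles; "dq": joint speeds; "tau": joint torques, N m; "tcp_pos": TCP position; "tool_rot": TCP orientation; "contact_force": force on the tool from outside, world axes, zero at the start; "torque": the same for the moment, N m; "opening": finger opening in m.
Only numpy, scipy, OpenCV 4.12 (cv2) and the standard library are available. Lean on these libraries where they do the work, as an engineer would, in place of code of your own. Each camera call takes 0.05 s, during which the arm holds its last target.

## Task

Run the measuring board's carriage well back from the headboard to make room, then take the whole small brick out of the finds tray and lay it flat on the board with its length along the fence. Push it snugly into the corner, one end flat against the headboard and one long side flat against the fence, and finish holding it there with light, steady pressure on both (it is old clay, do not force it) so that a colleague can read it off; leave the carriage clear of it, and leave all the other finds and tools where they are.

Things in the scene. Friction and masses are not known exactly. Their poses are not given: they have to be found in the camera images.
- board: Wooden measuring board lying fixed on the table, base 340 x 170 x 18 mm. Origin at the centre of its underside; its top is at z = 18 mm. x is the length and z is up. It carries three parts: the headboard (at the -x end), the fence (along the +y edge) and the sliding carriage. The corner to press into is where headboard and fence meet, at x = -154 mm, y = +65 mm, open towards +x and -y.
- headboard: Upright wooden end stop, 16 mm thick, 170 mm wide, 60 mm high above the board's top, fixed. Its frame is the board's frame (same origin and axes): its stop face is the plane x = -154 mm and looks to +x.
- fence: Low aluminium stop bar, 20 mm wide and only 10 mm high above the board's top, fixed along the board's +y edge from the headboard to the other end. Its frame is the board's frame: its stop face is the plane y = +65 mm and looks to -y. Fingers holding the brick's sides higher than 10 mm above the board pass over it.
- carriage (a joint): Sliding wooden carriage: the gap between headboard and carriage face, m. 0 closed, grows as it slides to the board's +x end, at most 0.24. Starts at 0.02 to 0.07; about 1.5 N of friction; stays where left. Sole 66 mm long (x), 110 mm wide, 12 mm thick; upright face plate 12 mm thick, 52 mm high at its headboard end; a turned knob on the sole.
- carriage_knob (a point): Point on the axis of the carriage's upright round wooden knob, 63 mm above the table, 45 mm behind the carriage's face. The knob is 22 mm in diameter here; its top is 17 mm higher; the sole's top is 33 mm below this point. The back of the face plate is 33 mm from the axis and its top 10 mm below the knob's. The knob travels along the board's x.
- brick: The whole small brick of plain fired clay, a clean rectangular block 112 mm (its x) x 56 mm (its y) x 40 mm (z), about 0.43 kg, lying flat in the tray. Origin at the centre of its underside. The only full rectangular block in the tray.
- tray: Shallow black plastic finds tray, fixed on the table, outside 220 mm (x) x 350 mm (y), rim 30 mm high, walls and floor 4 mm thick. Origin at the centre of its underside. The brick lies about its middle, with one other find towards either end.
- half_brick: Bystander: broken half of a brick in the tray, about 60 x 56 x 40 mm, same clay, with one stepped, broken end. Origin at its underside.
- loom_weight: Bystander: flat round clay loom weight with a hole, 72 mm across, 24 mm high, in the tray. Origin at the centre of its underside.
- bowl: Bystander: red clay bowl, 124 mm across the rim, 58 mm high. Origin at the centre of its underside.
- caliper: Bystander: steel vernier caliper lying flat, 235 mm long (its y), at most 8 mm high. Origin under the middle of its beam.
- profile_gauge: Bystander: wooden profile gauge with steel teeth lying flat, 150 mm long (its y), 90 mm over the teeth, 15 mm high. Origin under its middle.
- scale_bar: Bystander: flat black and white photo scale bar, 100 x 25 x 6 mm. Origin under its middle.
There are look-alikes about, which are no part of the job. Leave any turquoise look-alike of the brick alone.

How it is judged:
On the way:
1. the carriage has been run back so that there is room for the brick (value of joint carriage above 0.125 m), for 0.2 s.
At the end, for the whole second after the job is handed in: Robot holds the brick at rest in the corner (within 3 mm), flat on the board (2.5 mm, 1.7 deg), length along the fence (1.7 deg), pressing headboard and fence with over 1.5 N each; the carriage stands clear of it, over 120 mm from the headboard (contact force between brick and headboard above 1.5 N and contact force between brick and fence above 1.5 N and (contact force between brick and the fingers above 1 N or contact force between brick and the arm above 1 N) and value of joint carriage above 0.12 m and angle between the x axis of brick and the x axis of board, either way round below 0.03 rad and angle between brick's own z axis and vertical below 0.03 rad and z of brick in the frame of board between 0.015 and 0.0205 m and x of brick in the frame of board between -0.101 and -0.095 m and y of brick in the frame of board between 0.034 and 0.04 m and linear speed of brick below 0.02 m/s); the arm keeps its last pose, push and grip.
It fails at once if the brick is forced against a stop (over 50 N) (contact force between brick and headboard above 50 N or contact force between brick and fence above 50 N).
It fails at once if another find or tool is moved by more than 20 mm (distance of any of half_brick, loom_weight, bowl, caliper, profile_gauge, scale_bar from where it was at the start of the episode above 0.02 m).
It also fails if it takes over 70 s, if anything falls off the work surface, if the arm or the gripper's body presses on something with over 40 N, if the wrist force passes 120 N, or if a joint passes its speed limit or range.

## Working session

There is one attempt and no reset: what is moved stays moved. The work goes in short steps, Python scripts to look and compute and a tool call to move; the robot and the scene stay as the last step left them, time stands still between calls to the robot, and variables do not carry over. Pictures are saved under pics/ and viewed, and the job is handed in when it is done.

Besides the shell and the picture viewer there is one more tool, called as name(argument=value, ...), one argument or row to a line, values as JSON. arm_command: Moves the arm, as the interface text tells. Its arguments: {"type":"object","properties":{"deltas":{"type":"array"},"newtons":{"type":"number"}},"required":["deltas"]}

```bash
mkdir -p pics; ls; python3 - <<'E'
from cell import *
import cv2,numpy as np
print(get_state())
for n in("scene","top"):
    p,d=grab_frame(n); cv2.imwrite(f"pics/{n}0.png",cv2.cvtColor(p,cv2.COLOR_RGB2BGR)); np.savez(f"{n}0.npz",p=p,d=d)
    c=get_calibration(n); print(c)
E
```

```text
pics
{'clock': 0.0, 'joint_positions': array([-1.42630137e+00,  1.81512829e-01,  1.60799422e+00,  4.46155775e-06,
        1.35378908e+00, -2.06310457e-01]), 'dq': array([-0.00056446,  0.00074686, -0.00029478,  0.00026359, -0.00068192,
       -0.00029617]), 'tau': array([-6.44406718e-04, -4.33870161e+01, -3.41845608e+01,  7.02753779e-02,
        3.85483482e-02, -1.34914631e-04]), 'tcp_pos': array([ 0.19753573, -0.5394428 ,  0.23783266]), 'tool_rot': array([-3.14123943e+00,  1.66646064e-03, -1.21999158e+00]), 'contact_force': array([-0.67062977,  0.70323239,  0.04200128]), 'torque': array([-0.0450212 , -0.00241473, -0.00321698]), 'opening': 0.08814393061328095}
{'fov_y': 46.98998918601483, 'cx': 252.22091049759123, 'cy': 188.30033149172476, 'extrinsics': array([[ 0.6664326 ,  0.74550094,  0.0097946 , -0.427607  ],
       [ 0.55511164, -0.48738058, -0.67402614, -0.25171911],
       [-0.49771342,  0.45463009, -0.73864256,  1.61864333],
       [ 0.        ,  0.        ,  0.        ,  1.        ]])}
{'fov_y': 43.55247208103501, 'cx': 265.22088163251834, 'cy': 191.8158390276405, 'extrinsics': array([[-0.02805634, -0.99957091, -0.0084163 ,  0.0841113 ],
       [-0.99266629,  0.02885098, -0.11739364,  0.57082248],
       [ 0.11758609,  0.00506095, -0.9930498 ,  1.52715981],
       [ 0.        ,  0.        ,  0.        ,  1.        ]])}
```

View pics/scene0.png

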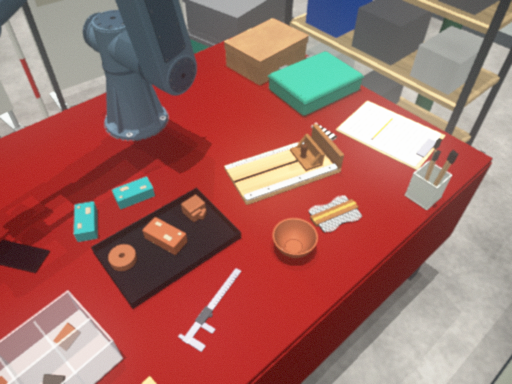

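View pics/top0.png

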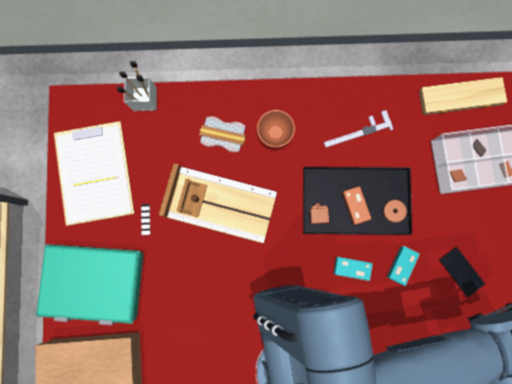

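Top view: the board is at about (220,203), with the headboard at its left end (170,190) and the carriage and knob at (193,198). The tray is at (357,200). Possible bricks are the orange block (357,205), the orange stub (319,213), and turquoise blocks at (353,268) and (404,265). I'll enlarge the view to confirm.

```bash
cat > h.py <<'E'
import numpy as np,cv2
from cell import *
def K(c): 
    f=192/np.tan(np.radians(c['fov_y']/2)); return f,c['cx'],c['cy']
def ray(n,uv,z):
    c=get_calibration(n);f,cx,cy=K(c);E=c['extrinsics'];R=E[:3,:3];o=-R.T@E[:3,3]
    uv=np.atleast_2d(uv).astype(float)
    d=np.c_[(uv[:,0]-cx)/f,(uv[:,1]-cy)/f,np.ones(len(uv))]@R
    return o+d*((z-o[2])/d[:,2])[:,None]
def cloud(n,depth):
    c=get_calibration(n);f,cx,cy=K(c);E=c['extrinsics'];R=E[:3,:3];o=-R.T@E[:3,3]
    v,u=np.mgrid[:384,:512]
    P=np.stack([(u-cx)/f*depth,(v-cy)/f*depth,depth],-1)
    return P@R+o
def proj(n,P):
    c=get_calibration(n);f,cx,cy=K(c);E=c['extrinsics']
    q=np.atleast_2d(P)@E[:3,:3].T+E[:3,3]
    return np.c_[q[:,0]/q[:,2]*f+cx,q[:,1]/q[:,2]*f+cy]
E
python3 - <<'E'
from h import *
a=np.load('top0.npz');p=a['p'];d=a['d'];W=cloud('top',d)
crop=cv2.resize(p[150:250,150:290],None,fx=5.5,fy=5.5,interpolation=cv2.INTER_CUBIC)
cv2.imwrite('pics/tb.png',crop[:,:,::-1])
crop=cv2.resize(p[155:290,290:430],None,fx=4.4,fy=4.4,interpolation=cv2.INTER_CUBIC)
cv2.imwrite('pics/tt.png',crop[:,:,::-1])
b=np.load('scene0.npz')['p']
crop=cv2.resize(b[100:260,90:350],None,fx=3,fy=3,interpolation=cv2.INTER_CUBIC)
cv2.imwrite('pics/ss.png',crop[:,:,::-1])
# orange brick
hsv=cv2.cvtColor(p,cv2.COLOR_RGB2HSV)
print(p[205,350:365].tolist()); print(p[213,318],p[210,395],p[205,335], p[120,280])
for uv in [(357,205),(319,213),(395,210),(194,198),(220,215),(175,185)]: print(uv,W[uv[1],uv[0]].round(4))
E
```

```text
[[231, 148, 113], [232, 151, 116], [230, 149, 115], [229, 148, 112], [229, 149, 113], [230, 150, 114], [229, 147, 111], [229, 147, 111], [229, 145, 111], [229, 146, 112], [228, 145, 110], [227, 145, 109], [227, 145, 109], [228, 146, 110], [227, 142, 107]]
[215 145 115] [53 40 41] [53 54 62] [167  96  68]
(357, 205) [ 0.5209 -0.2264  0.0405]
(319, 213) [ 0.4987 -0.1033  0.0391]
(395, 210) [ 5.043e-01 -3.582e-01 -3.000e-04]
(194, 198) [0.5549 0.2931 0.0757]
(220, 215) [0.5024 0.2168 0.026 ]
(175, 185) [0.603  0.3598 0.0403]
```

View pics/tb.png

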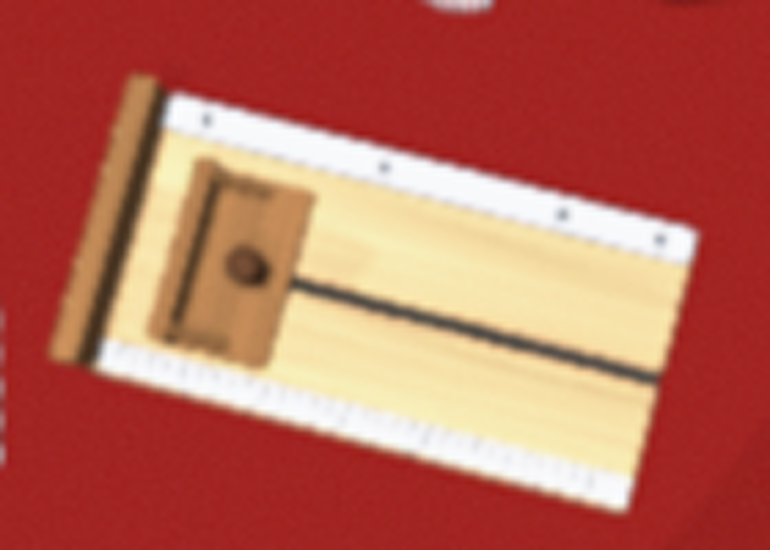

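View pics/tt.png

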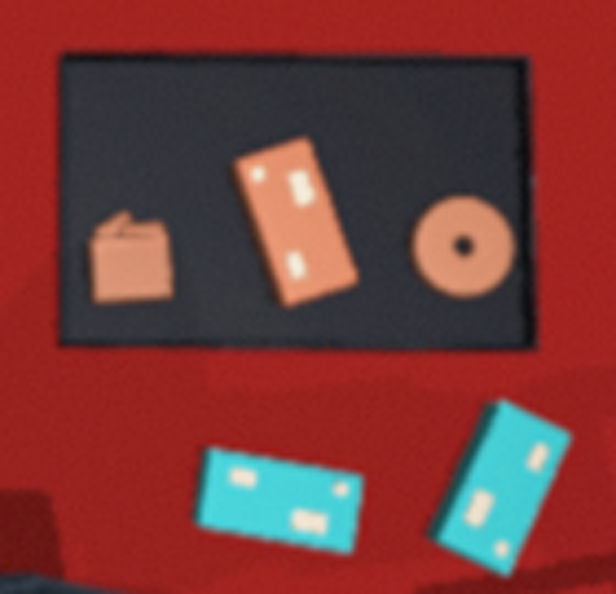

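View pics/ss.png

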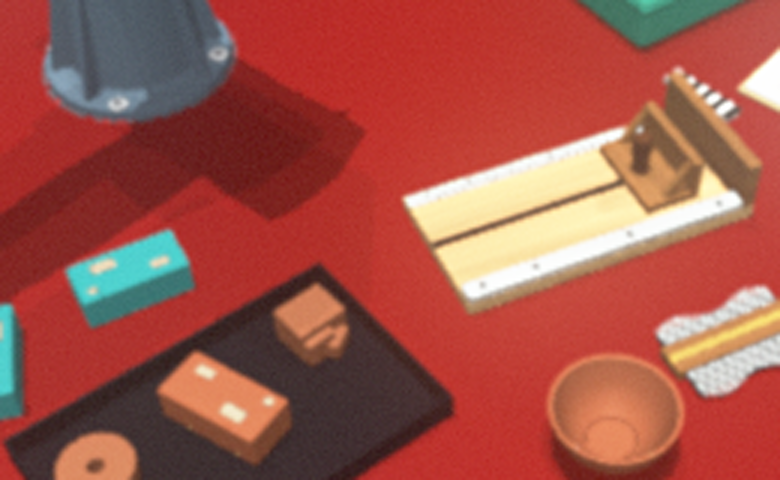

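The brick is the orange full rectangular block at top (357,205). (319,213) is the stepped half, (395,210) the round weight, and the turquoise blocks are the ones to leave alone. Next I'll measure the brick and the board.

```bash
cat > meas.py <<'E'
from h import *
def brick_mask(p):
    q=p.astype(int); m=((q[...,0]>190)&(q[...,1]>110)&(q[...,1]<185)&(q[...,2]<160)).astype(np.uint8)
    return m
def fit(n,p,box,z,lo=None):
    u0,v0,u1,v1=box
    m=np.zeros(p.shape[:2],np.uint8); m[v0:v1,u0:u1]=brick_mask(p)[v0:v1,u0:u1]
    m=cv2.morphologyEx(m,cv2.MORPH_CLOSE,np.ones((5,5)))
    c=max(cv2.findContours(m,cv2.RETR_EXTERNAL,cv2.CHAIN_APPROX_NONE)[0],key=cv2.contourArea)
    r=ray(n,c[:,0,:],z)[:,:2]
    return cv2.minAreaRect((r*1000).astype(np.float32)),cv2.contourArea(c)
E
python3 - <<'E'
from meas import *
a=np.load('top0.npz');p=a['p'];d=a['d'];W=cloud('top',d)
print('brick',fit('top',p,(335,170,380,235),.044))
# white strips
q=p.astype(int); w=((q.min(-1)>200)).astype(np.uint8); w[:160]=0;w[250:]=0;w[:,:160]=0;w[:,285:]=0
for c in cv2.findContours(w,cv2.RETR_EXTERNAL,cv2.CHAIN_APPROX_NONE)[0]:
    if cv2.contourArea(c)<100: continue
    for z in (.018,.028):
        r=(ray('top',c[:,0,:],z)[:,:2]*1000).astype(np.float32)
        R=cv2.minAreaRect(r); print(z,R,cv2.boxPoints(R).round(1).tolist())
# base: everything wood/white non-red
m=((q[...,1]>110)&(q[...,0]>140)).astype(np.uint8); m[:155]=0;m[250:]=0;m[:,:155]=0;m[:,285:]=0
c=max(cv2.findContours(m,cv2.RETR_EXTERNAL,cv2.CHAIN_APPROX_NONE)[0],key=cv2.contourArea)
R=cv2.minAreaRect((ray('top',c[:,0,:],.018)[:,:2]*1000).astype(np.float32)); print('base',R,cv2.boxPoints(R).round(1).tolist())
# knob by depth: highest points on carriage
s=W[170:225,175:215].reshape(-1,3); k=s[(s[:,2]>.07)]; print('z>.07',len(k),k.mean(0))
E
```

```text
brick (((521.3568115234375, -225.77175903320312), (108.37205505371094, 52.918312072753906), 16.54339027404785), 510.0)
0.018 ((467.25482177734375, 231.81671142578125), (321.90142822265625, 20.000511169433594), 73.48313903808594) [[411.8999938964844, 80.4000015258789], [431.1000061035156, 74.69999694824219], [522.5999755859375, 383.29998779296875], [503.3999938964844, 389.0]]
0.028 ((466.7579650878906, 230.71893310546875), (319.8462219238281, 19.87279510498047), 73.48314666748047) [[411.79998779296875, 80.19999694824219], [430.79998779296875, 74.5999984741211], [521.7999877929688, 381.20001220703125], [502.70001220703125, 386.8999938964844]]
0.018 ((609.8258666992188, 191.1429443359375), (323.6519470214844, 21.429792404174805), 73.51470947265625) [[553.5999755859375, 39.0], [574.2000122070312, 32.900001525878906], [666.0, 343.29998779296875], [645.5, 349.3999938964844]]
0.028 ((608.4186401367188, 190.30490112304688), (321.5855712890625, 21.292945861816406), 73.51469421386719) [[552.5999755859375, 39.099998474121094], [573.0, 33.099998474121094], [664.2999877929688, 341.5], [643.7999877929688, 347.5]]
base ((538.4644775390625, 211.77603149414062), (329.9927673339844, 176.10519409179688), 73.56787109375) [[407.29998779296875, 78.4000015258789], [576.2000122070312, 28.600000381469727], [669.5999755859375, 345.1000061035156], [500.70001220703125, 394.8999938964844]]
z>.07 132 [0.5618256  0.30458304 0.16704982]
```

```bash
cat >> h.py <<'E'
from scipy.spatial.transform import Rotation as Ro
def plan(t,yaw=None):
    s=get_state();R0=Ro.from_euler('xyz',s['tool_rot'])
    Rt=R0 if yaw is None else Ro.from_euler('xyz',[np.pi,0,yaw])
    d=R0.inv().apply(np.array(t)-s['tcp_pos'])/.25; a=(R0.inv()*Rt).as_rotvec()/(np.pi/2)
    print('tcp',s['tcp_pos'].round(4),'rot',s['tool_rot'].round(4),'F',s['contact_force'].round(2),'open',round(s['opening'],4),'t',s['clock'])
    print('d',d.round(4),'n',np.ceil(np.linalg.norm(d)*5),'a',a.round(4),'n',np.ceil(np.linalg.norm(a)*90/8.59))
th=np.radians(-106.5); BX=np.array([np.cos(th),np.sin(th)]); BY=np.array([-BX[1],BX[0]]); BC=np.array([.5388,.2193])
def b2w(x,y): return BC+x*BX+y*BY
def w2b(P): P=np.asarray(P)[...,:2]-BC; return np.stack([P@BX,P@BY],-1)
E
python3 - <<'E'
from meas import *
p=np.load('top0.npz')['p'];d=np.load('top0.npz')['d'];W=cloud('top',d)
# knob: dark reddish brown
q=p[180:215,180:210].astype(int); 
print(q[10:24,8:24].sum(-1))
k=ray('top',(194.6,198.2),.08)[0]; print('knob top',k,w2b(k))
# scene knob
print(ray('scene',(90+640/3,100+137/3),.08), w2b(ray('scene',(90+640/3,100+137/3),.08)))
f=ray('top',[(150+197/5.5,150+160/5.5),(150+152/5.5,150+335/5.5)],.07);print('plate face top edge',w2b(f))
h=ray('top',[(150+157/5.5,150+80/5.5),(150+80/5.5,150+362/5.5)],.078);print('head',w2b(h))
# fence corners scene, z .028
s=[(90+473/3,100+293/3),(90+742/3,100+195/3)];print(w2b(ray('scene',s,.028)))
s=[(90+402/3,100+200/3)];print(w2b(ray('scene',s,.018)))
sc=np.load('scene0.npz')['p']; print('brick scene',fit('scene',sc,(130,205,195,260),.044))
E
```

```text
[[294 390 420 415 410 400 402 396 396 412 424 426 427 421 421 428]
 [334 401 419 412 404 402 399 395 394 406 417 429 427 420 423 421]
 [368 418 418 413 406 405 399 389 384 400 412 421 424 421 429 418]
 [380 421 417 405 398 391 379 374 384 396 407 418 414 422 427 414]
 [391 418 414 399 370 327 317 327 362 388 399 410 408 419 422 407]
 [402 417 404 367 302 258 248 258 295 340 388 404 405 420 417 397]
 [412 410 379 305 247 232 232 221 218 272 348 393 405 427 419 396]
 [420 408 364 269 239 250 248 229 194 194 284 365 404 420 409 416]
 [420 406 362 269 235 245 249 236 193 151 211 322 402 421 400 446]
 [417 409 366 285 235 231 242 220 168 125 186 310 392 413 389 418]
 [417 410 387 328 267 230 206 179 133 125 225 340 396 407 351 312]
 [415 408 399 376 331 279 232 201 181 201 282 374 411 385 303 216]
 [409 408 401 392 380 353 342 327 325 323 354 396 413 379 322 320]
 [412 406 398 401 394 400 401 402 394 391 394 404 410 396 437 540]]
knob top [0.55375932 0.29053664 0.08      ] [-0.07255177 -0.00588901]
[[0.56034787 0.29094448 0.08      ]] [[-0.07481407  0.00031239]]
plate face top edge [[-0.11818156  0.04644891]
 [-0.11520017 -0.05791393]]
head [[-0.151825    0.08470935]
 [-0.14909773 -0.08354997]]
[[ 0.16058779  0.08480278]
 [-0.16186843  0.07918635]]
[[ 0.17035595 -0.0764968 ]]
brick scene (((524.9164428710938, -225.1178436279297), (108.33767700195312, 53.37708282470703), 16.712646484375), 570.0)
```

```bash
python3 - <<'E'
from h import *
k=b2w(-.0745,-.001);print(k)
plan([*k,.24],-.288)
E
```

```text
[0.55900032 0.29101609]
tcp [ 0.1975 -0.5395  0.2379] rot [-3.1413e+00  1.5000e-03 -1.2200e+00] F [ 0.05 -0.35 -0.4 ] open 0.0881 t 0.1
d [-2.6229 -2.4995 -0.0036] n 19.0 a [-0.0006  0.0008 -0.5933] n 7.0
```

arm_command(
  deltas=[
    {"dx": -0.22, "dy": -0.21},
    {"dx": -0.44, "dy": -0.42},
    {"dx": -0.66, "dy": -0.63},
    {"dx": -0.87, "dy": -0.83},
    {"dx": -0.87, "dy": -0.83},
    {"dx": -0.87, "dy": -0.83},
    {"dx": -0.87, "dy": -0.83},
    {"dx": -0.87, "dy": -0.83},
  ],
)

```text
validation failed for argument at $.de...
```

arm_command(
  deltas=[
    {"dx": -0.87, "dy": -0.83},
    {"dx": -0.87, "dy": -0.83},
    {"dx": -0.87, "dy": -0.83},
    {"dx": -0.87, "dy": -0.83},
    {"dx": -0.87, "dy": -0.83},
    {"dx": -0.87, "dy": -0.83},
    {"dx": -0.87, "dy": -0.83},
    {"dx": -0.87, "dy": -0.83},
  ],
)

```text
validation failed for argument at $.de...
```

arm_command(
  deltas=[
    {"dx": -0.87, "dy": -0.83, "az": -0.594},
    {"dx": -0.87, "dy": -0.83, "az": -0.594},
    {"dx": -0.87, "dy": -0.83, "az": -0.594},
    {"dx": -0.87, "dy": -0.83, "az": -0.594},
    {"dx": -0.87, "dy": -0.83, "az": -0.594},
    {"dx": -0.87, "dy": -0.83, "az": -0.594},
    {"dx": -0.87, "dy": -0.83, "az": -0.594},
    {"dx": -0.87, "dy": -0.83, "az": -0.594},
    {"dx": -0.87, "dy": -0.83, "az": -0.594},
    {"dx": -0.87, "dy": -0.83, "az": -0.594},
  ],
)

```text
validation failed for argument at $.de...
```

```bash
python3 - <<'E'
from h import *
k=b2w(-.0745,-.001)
plan([*k,.10],-.288)
plan([*k,.044],-.288)
E
```

```text
tcp [ 0.1975 -0.5395  0.2379] rot [-3.1413e+00  1.5000e-03 -1.2200e+00] F [ 0.05 -0.35 -0.4 ] open 0.0881 t 0.1
d [-2.6221 -2.4993  0.5564] n 19.0 a [-0.0006  0.0008 -0.5933] n 7.0
tcp [ 0.1975 -0.5395  0.2379] rot [-3.1413e+00  1.5000e-03 -1.2200e+00] F [ 0.05 -0.35 -0.4 ] open 0.0881 t 0.1
d [-2.6218 -2.4992  0.7804] n 19.0 a [-0.0006  0.0008 -0.5933] n 7.0
```

Rows may need every field.

arm_command(
  deltas=[
    {"ax": 0, "ay": 0, "az": 0, "dx": -0.22, "dy": -0.21, "dz": 0, "jaw": 0},
    {"ax": 0, "ay": 0, "az": 0, "dx": -0.44, "dy": -0.42, "dz": 0, "jaw": 0},
    {"ax": 0, "ay": 0, "az": 0, "dx": -0.66, "dy": -0.63, "dz": 0, "jaw": 0},
    {"ax": 0, "ay": 0, "az": 0, "dx": -0.87, "dy": -0.83, "dz": 0, "jaw": 0},
    {"ax": 0, "ay": 0, "az": 0, "dx": -0.87, "dy": -0.83, "dz": 0, "jaw": 0},
    {"ax": 0, "ay": 0, "az": 0, "dx": -0.87, "dy": -0.83, "dz": 0, "jaw": 0},
    {"ax": 0, "ay": 0, "az": 0, "dx": -0.87, "dy": -0.83, "dz": 0, "jaw": 0},
  ],
)

```text
clock: 0.8
tcp_pos: [0.3191, -0.2595, 0.2382]
tool_rot: [-3.141, 0.002, -1.214]
contact_force: [-0.2, -0.2, 0.3]
opening: 0.0882
```

arm_command(
  deltas=[
    {"ax": 0, "ay": 0, "az": 0, "dx": -0.87, "dy": -0.83, "dz": 0, "jaw": 0},
    {"ax": 0, "ay": 0, "az": 0, "dx": -0.87, "dy": -0.83, "dz": 0, "jaw": 0},
    {"ax": 0, "ay": 0, "az": 0, "dx": -0.87, "dy": -0.83, "dz": 0, "jaw": 0},
    {"ax": 0, "ay": 0, "az": 0, "dx": -0.87, "dy": -0.83, "dz": 0, "jaw": 0},
    {"ax": 0, "ay": 0, "az": 0, "dx": -0.87, "dy": -0.83, "dz": 0, "jaw": 0},
    {"ax": 0, "ay": 0, "az": 0, "dx": -0.87, "dy": -0.83, "dz": 0, "jaw": 0},
    {"ax": 0, "ay": 0, "az": 0, "dx": -0.87, "dy": -0.83, "dz": 0, "jaw": 0},
  ],
)

```text
clock: 1.5
tcp_pos: [0.439, 0.0158, 0.2386]
tool_rot: [-3.141, 0.001, -1.213]
contact_force: [-0.7, -0.7, 0.2]
opening: 0.0882
```

arm_command(
  deltas=[
    {"ax": 0, "ay": 0, "az": -0.594, "dx": -0.87, "dy": -0.83, "dz": 0, "jaw": 0},
    {"ax": 0, "ay": 0, "az": -0.594, "dx": -0.87, "dy": -0.83, "dz": 0, "jaw": 0},
    {"ax": 0, "ay": 0, "az": -0.594, "dx": -0.87, "dy": -0.83, "dz": 0, "jaw": 0},
    {"ax": 0, "ay": 0, "az": -0.594, "dx": -0.87, "dy": -0.83, "dz": 0, "jaw": 0},
    {"ax": 0, "ay": 0, "az": -0.594, "dx": -0.87, "dy": -0.83, "dz": 0, "jaw": 0},
    {"ax": 0, "ay": 0, "az": -0.594, "dx": -0.87, "dy": -0.83, "dz": 0, "jaw": 0},
    {"ax": 0, "ay": 0, "az": -0.594, "dx": -0.87, "dy": -0.83, "dz": 0, "jaw": 0},
    {"ax": 0, "ay": 0, "az": -0.594, "dx": -0.87, "dy": -0.83, "dz": 0, "jaw": 0},
    {"ax": 0, "ay": 0, "az": -0.594, "dx": -0.87, "dy": -0.83, "dz": 0, "jaw": 0},
  ],
)

```text
clock: 2.4
tcp_pos: [0.5582, 0.2853, 0.2381]
tool_rot: [3.141, 0.001, -0.289]
contact_force: [0.1, -0.4, -0.2]
opening: 0.0881
```

```bash
python3 - <<'E'
from h import *
k=b2w(-.0745,-.001)
plan([*k,.044],-.288)
p,d=grab_frame('scene');cv2.imwrite('pics/s1.png',p[:,:,::-1])
E
```

```text
tcp [0.5582 0.2853 0.2381] rot [ 3.1406e+00  7.0000e-04 -2.8920e-01] F [ 0.07 -0.41 -0.16] open 0.0881 t 2.4
d [-0.0029 -0.0236  0.7764] n 4.0 a [ 0.0007  0.0005 -0.0008] n 1.0
```

View pics/s1.png

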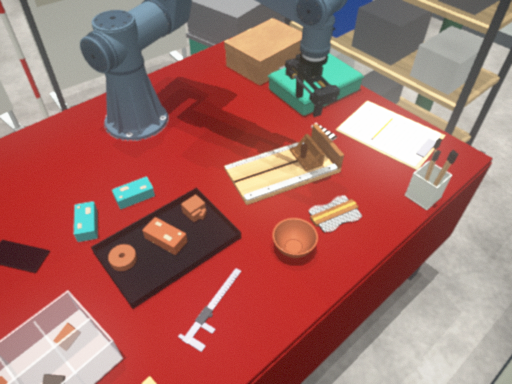

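The gripper is at (318,95), above the carriage at (315,150), and the scene is undisturbed. Going down over the knob.

arm_command(
  deltas=[
    {"ax": 0, "ay": 0, "az": 0, "dx": -0.003, "dy": -0.024, "dz": 0.2, "jaw": 0},
    {"ax": 0, "ay": 0, "az": 0, "dx": -0.003, "dy": -0.024, "dz": 0.4, "jaw": 0},
    {"ax": 0, "ay": 0, "az": 0, "dx": -0.003, "dy": -0.024, "dz": 0.54, "jaw": 0},
    {"ax": 0, "ay": 0, "az": 0, "dx": -0.003, "dy": -0.024, "dz": 0.6, "jaw": 0},
    {"ax": 0, "ay": 0, "az": 0, "dx": -0.003, "dy": -0.024, "dz": 0.66, "jaw": 0},
    {"ax": 0, "ay": 0, "az": 0, "dx": -0.003, "dy": -0.024, "dz": 0.72, "jaw": 0},
    {"ax": 0, "ay": 0, "az": 0, "dx": -0.003, "dy": -0.024, "dz": 0.776, "jaw": 0},
    {"ax": 0, "ay": 0, "az": 0, "dx": -0.003, "dy": -0.024, "dz": 0.776, "jaw": 0},
  ],
)

```text
clock: 3.25
tcp_pos: [0.5582, 0.2923, 0.0433]
tool_rot: [3.14, 0.002, -0.287]
contact_force: [-0.8, -0.6, -0.1]
opening: 0.088
```

arm_command(
  deltas=[
    {"ax": 0, "ay": 0, "az": 0, "dx": 0, "dy": 0, "dz": 0, "jaw": 1},
    {"ax": 0, "ay": 0, "az": 0, "dx": 0, "dy": 0, "dz": 0, "jaw": 1},
    {"ax": 0, "ay": 0, "az": 0, "dx": 0, "dy": 0, "dz": 0, "jaw": 1},
    {"ax": 0, "ay": 0, "az": 0, "dx": 0, "dy": 0, "dz": 0, "jaw": 1},
    {"ax": 0, "ay": 0, "az": 0, "dx": 0, "dy": 0, "dz": 0, "jaw": 1},
    {"ax": 0, "ay": 0, "az": 0, "dx": 0, "dy": 0, "dz": 0, "jaw": 1},
    {"ax": 0, "ay": 0, "az": 0, "dx": 0, "dy": 0, "dz": 0, "jaw": 1},
    {"ax": 0, "ay": 0, "az": 0, "dx": 0, "dy": 0, "dz": 0, "jaw": 1},
    {"ax": 0, "ay": 0, "az": 0, "dx": 0, "dy": 0, "dz": 0, "jaw": 1},
    {"ax": 0, "ay": 0, "az": 0, "dx": 0, "dy": 0, "dz": 0, "jaw": 1},
  ],
  newtons=15,
)

```text
clock: 4.25
tcp_pos: [0.5577, 0.293, 0.0445]
tool_rot: [3.141, 0.002, -0.287]
contact_force: [-5.7, 1.1, 4.8]
opening: 0.0213
```

arm_command(
  deltas=[
    {"ax": 0, "ay": 0, "az": 0, "dx": -0.006, "dy": 0.04, "dz": 0, "jaw": 1},
    {"ax": 0, "ay": 0, "az": 0, "dx": -0.006, "dy": 0.12, "dz": 0, "jaw": 1},
    {"ax": 0, "ay": 0, "az": 0, "dx": -0.006, "dy": 0.2, "dz": 0, "jaw": 1},
    {"ax": 0, "ay": 0, "az": 0, "dx": -0.006, "dy": 0.28, "dz": 0, "jaw": 1},
    {"ax": 0, "ay": 0, "az": 0, "dx": -0.006, "dy": 0.36, "dz": 0, "jaw": 1},
    {"ax": 0, "ay": 0, "az": 0, "dx": -0.006, "dy": 0.44, "dz": 0, "jaw": 1},
    {"ax": 0, "ay": 0, "az": 0, "dx": -0.006, "dy": 0.52, "dz": 0, "jaw": 1},
    {"ax": 0, "ay": 0, "az": 0, "dx": -0.006, "dy": 0.6, "dz": 0, "jaw": 1},
    {"ax": 0, "ay": 0, "az": 0, "dx": -0.006, "dy": 0.66, "dz": 0, "jaw": 1},
    {"ax": 0, "ay": 0, "az": 0, "dx": -0.006, "dy": 0.7, "dz": 0, "jaw": 1},
    {"ax": 0, "ay": 0, "az": 0, "dx": -0.006, "dy": 0.7, "dz": 0, "jaw": 1},
    {"ax": 0, "ay": 0, "az": 0, "dx": -0.006, "dy": 0.7, "dz": 0, "jaw": 1},
  ],
)

```text
clock: 5.45
tcp_pos: [0.5079, 0.1249, 0.0446]
tool_rot: [3.141, 0.0, -0.287]
contact_force: [-0.1, -1.0, -2.2]
opening: 0.021
```

```bash
python3 - <<'E'
from h import *
s=get_state();print(s['tcp_pos'],w2b(s['tcp_pos']),s['contact_force'])
E
```

```text
[0.50791208 0.124886   0.04461795] [ 0.09929865 -0.00280093] [-0.07735813 -0.96323339 -2.19725984]
```

arm_command(
  deltas=[
    {"ax": 0, "ay": 0, "az": 0, "dx": 0, "dy": 0, "dz": 0, "jaw": 0},
    {"ax": 0, "ay": 0, "az": 0, "dx": 0, "dy": 0, "dz": 0, "jaw": 0},
    {"ax": 0, "ay": 0, "az": 0, "dx": 0, "dy": 0, "dz": 0, "jaw": 0},
    {"ax": 0, "ay": 0, "az": 0, "dx": 0, "dy": 0, "dz": 0, "jaw": 0},
    {"ax": 0, "ay": 0, "az": 0, "dx": 0, "dy": 0, "dz": 0, "jaw": 0},
    {"ax": 0, "ay": 0, "az": 0, "dx": 0, "dy": 0, "dz": 0, "jaw": 0},
    {"ax": 0, "ay": 0, "az": 0, "dx": 0, "dy": 0, "dz": 0, "jaw": 0},
    {"ax": 0, "ay": 0, "az": 0, "dx": 0, "dy": 0, "dz": -0.1, "jaw": 0},
    {"ax": 0, "ay": 0, "az": 0, "dx": 0, "dy": 0, "dz": -0.3, "jaw": 0},
    {"ax": 0, "ay": 0, "az": 0, "dx": 0, "dy": 0, "dz": -0.5, "jaw": 0},
    {"ax": 0, "ay": 0, "az": 0, "dx": 0, "dy": 0, "dz": -0.66, "jaw": 0},
    {"ax": 0, "ay": 0, "az": 0, "dx": 0, "dy": 0, "dz": -0.66, "jaw": 0},
  ],
)

```text
clock: 6.65
tcp_pos: [0.5118, 0.1254, 0.2166]
tool_rot: [-3.138, -0.012, -0.287]
contact_force: [-0.0, -0.4, -0.5]
opening: 0.0879
```

```bash
python3 - <<'E'
from h import *
plan([.5225,-.2255,.2],np.radians(16.6-90))
p,d=grab_frame('scene');cv2.imwrite('pics/s2.png',p[:,:,::-1])
E
```

```text
tcp [0.5118 0.1254 0.2166] rot [-3.1379 -0.0115 -0.2868] F [-0.02 -0.43 -0.5 ] open 0.0879 t 6.65
d [0.4373 1.3345 0.0663] n 8.0 a [-0.0058 -0.0056  0.633 ] n 7.0
```

View pics/s2.png

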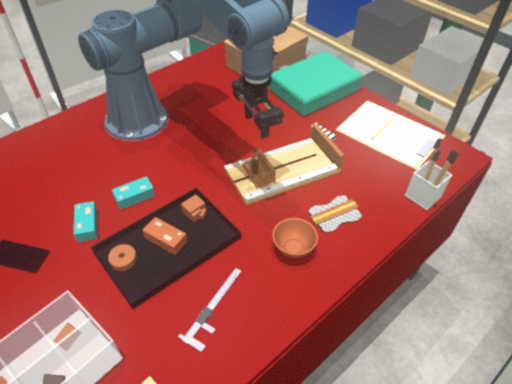

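The carriage has moved to the far end at (263,168), and nothing else has shifted. Now going to the brick.

arm_command(
  deltas=[
    {"ax": 0, "ay": 0, "az": 0, "dx": 0.22, "dy": 0.67, "dz": 0, "jaw": 0},
    {"ax": 0, "ay": 0, "az": 0, "dx": 0.22, "dy": 0.67, "dz": 0, "jaw": 0},
    {"ax": 0, "ay": 0, "az": 0, "dx": 0.22, "dy": 0.67, "dz": 0, "jaw": 0},
    {"ax": 0, "ay": 0, "az": 0, "dx": 0.22, "dy": 0.67, "dz": 0, "jaw": 0},
    {"ax": 0, "ay": 0, "az": 0, "dx": 0.22, "dy": 0.67, "dz": 0, "jaw": 0},
  ],
)

```text
clock: 7.2
tcp_pos: [0.5124, -0.0539, 0.2078]
tool_rot: [3.141, 0.003, -0.292]
contact_force: [1.4, 0.1, -0.4]
opening: 0.0881
```

arm_command(
  deltas=[
    {"ax": 0, "ay": 0, "az": 0.633, "dx": 0.22, "dy": 0.67, "dz": 0, "jaw": 0},
    {"ax": 0, "ay": 0, "az": 0.633, "dx": 0.22, "dy": 0.67, "dz": 0, "jaw": 0},
    {"ax": 0, "ay": 0, "az": 0.633, "dx": 0.22, "dy": 0.67, "dz": 0, "jaw": 0},
    {"ax": 0, "ay": 0, "az": 0.633, "dx": 0.22, "dy": 0.67, "dz": 0, "jaw": 0},
    {"ax": 0, "ay": 0, "az": 0.633, "dx": 0.22, "dy": 0.67, "dz": 0, "jaw": 0},
    {"ax": 0, "ay": 0, "az": 0.633, "dx": 0.22, "dy": 0.67, "dz": 0, "jaw": 0},
    {"ax": 0, "ay": 0, "az": 0.633, "dx": 0.22, "dy": 0.67, "dz": 0, "jaw": 0},
    {"ax": 0, "ay": 0, "az": 0.633, "dx": 0.22, "dy": 0.67, "dz": 0, "jaw": 0},
    {"ax": 0, "ay": 0, "az": 0.633, "dx": 0.22, "dy": 0.67, "dz": 0, "jaw": 0},
  ],
)

```text
clock: 8.1
tcp_pos: [0.5185, -0.2259, 0.2086]
tool_rot: [3.141, 0.002, -1.278]
contact_force: [-0.5, 0.5, 0.3]
opening: 0.0883
```

```bash
python3 - <<'E'
from h import *
plan([.5225,-.2255,.02],np.radians(16.6-90))
E
```

```text
tcp [ 0.5185 -0.2259  0.2086] rot [ 3.1406e+00  1.7000e-03 -1.2776e+00] F [-0.55  0.49  0.27] open 0.0883 t 8.1
d [ 0.0042 -0.0167  0.7545] n 4.0 a [0.0007 0.0011 0.0022] n 1.0
```

arm_command(
  deltas=[
    {"ax": 0.001, "ay": 0.001, "az": 0.002, "dx": 0.004, "dy": -0.017, "dz": 0.2, "jaw": 0},
    {"ax": 0.001, "ay": 0.001, "az": 0.002, "dx": 0.004, "dy": -0.017, "dz": 0.4, "jaw": 0},
    {"ax": 0.001, "ay": 0.001, "az": 0.002, "dx": 0.004, "dy": -0.017, "dz": 0.54, "jaw": 0},
    {"ax": 0.001, "ay": 0.001, "az": 0.002, "dx": 0.004, "dy": -0.017, "dz": 0.6, "jaw": 0},
    {"ax": 0.001, "ay": 0.001, "az": 0.002, "dx": 0.004, "dy": -0.017, "dz": 0.66, "jaw": 0},
    {"ax": 0.001, "ay": 0.001, "az": 0.002, "dx": 0.004, "dy": -0.017, "dz": 0.71, "jaw": 0},
    {"ax": 0.001, "ay": 0.001, "az": 0.002, "dx": 0.004, "dy": -0.017, "dz": 0.755, "jaw": 0},
    {"ax": 0.001, "ay": 0.001, "az": 0.002, "dx": 0.004, "dy": -0.017, "dz": 0.755, "jaw": 0},
    {"ax": 0.001, "ay": 0.001, "az": 0.002, "dx": 0.004, "dy": -0.017, "dz": 0.755, "jaw": 0},
  ],
)

```text
clock: 9.0
tcp_pos: [0.5235, -0.2273, 0.0216]
tool_rot: [-3.139, -0.002, -1.284]
contact_force: [0.3, 0.3, 0.6]
opening: 0.0879
```

arm_command(
  deltas=[
    {"ax": 0, "ay": 0, "az": 0, "dx": 0, "dy": 0, "dz": 0, "jaw": 1},
    {"ax": 0, "ay": 0, "az": 0, "dx": 0, "dy": 0, "dz": 0, "jaw": 1},
    {"ax": 0, "ay": 0, "az": 0, "dx": 0, "dy": 0, "dz": 0, "jaw": 1},
    {"ax": 0, "ay": 0, "az": 0, "dx": 0, "dy": 0, "dz": 0, "jaw": 1},
    {"ax": 0, "ay": 0, "az": 0, "dx": 0, "dy": 0, "dz": 0, "jaw": 1},
    {"ax": 0, "ay": 0, "az": 0, "dx": 0, "dy": 0, "dz": 0, "jaw": 1},
    {"ax": 0, "ay": 0, "az": 0, "dx": 0, "dy": 0, "dz": 0, "jaw": 1},
    {"ax": 0, "ay": 0, "az": 0, "dx": 0, "dy": 0, "dz": 0, "jaw": 1},
  ],
  newtons=30,
)

```text
clock: 9.8
tcp_pos: [0.5231, -0.2268, 0.0212]
tool_rot: [-3.14, -0.001, -1.284]
contact_force: [-2.1, 3.0, 5.3]
opening: 0.056
```

Opening 56 mm matches the brick's width. Lifting.

arm_command(
  deltas=[
    {"ax": 0, "ay": 0, "az": 0, "dx": 0, "dy": 0, "dz": -0.05, "jaw": 1},
    {"ax": 0, "ay": 0, "az": 0, "dx": 0, "dy": 0, "dz": -0.12, "jaw": 1},
    {"ax": 0, "ay": 0, "az": 0, "dx": 0, "dy": 0, "dz": -0.22, "jaw": 1},
    {"ax": 0, "ay": 0, "az": 0, "dx": 0, "dy": 0, "dz": -0.34, "jaw": 1},
    {"ax": 0, "ay": 0, "az": 0, "dx": 0, "dy": 0, "dz": -0.46, "jaw": 1},
    {"ax": 0, "ay": 0, "az": 0, "dx": 0, "dy": 0, "dz": -0.58, "jaw": 1},
    {"ax": 0, "ay": 0, "az": 0, "dx": 0, "dy": 0, "dz": -0.64, "jaw": 1},
    {"ax": 0, "ay": 0, "az": 0, "dx": 0, "dy": 0, "dz": -0.64, "jaw": 1},
    {"ax": 0, "ay": 0, "az": 0, "dx": 0, "dy": 0, "dz": -0.64, "jaw": 1},
  ],
)

```text
clock: 10.7
tcp_pos: [0.522, -0.2264, 0.1797]
tool_rot: [-3.141, -0.0, -1.284]
contact_force: [-0.0, -0.2, -5.3]
opening: 0.0558
```

```bash
python3 - <<'E'
from h import *
plan([*b2w(-.085,.022),.18],-.288)
p,d=grab_frame('scene');cv2.imwrite('pics/s3.png',p[:,:,::-1])
E
```

```text
tcp [ 0.522  -0.2264  0.1797] rot [-3.1412e+00 -3.0000e-04 -1.2845e+00] F [-0.01 -0.18 -5.27] open 0.0558 t 10.7
d [-1.9288e+00 -8.2650e-01 -1.5000e-03] n 11.0 a [-2.000e-04 -3.000e-04 -6.344e-01] n 7.0
```

View pics/s3.png

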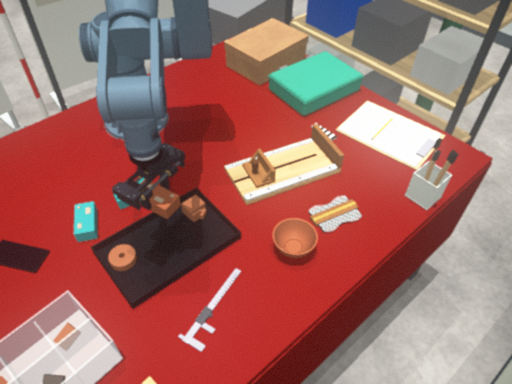

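arm_command(
  deltas=[
    {"ax": 0, "ay": 0, "az": 0, "dx": -0.15, "dy": -0.06, "dz": 0, "jaw": 1},
    {"ax": 0, "ay": 0, "az": 0, "dx": -0.3, "dy": -0.13, "dz": 0, "jaw": 1},
    {"ax": 0, "ay": 0, "az": 0, "dx": -0.45, "dy": -0.19, "dz": 0, "jaw": 1},
    {"ax": 0, "ay": 0, "az": 0, "dx": -0.6, "dy": -0.26, "dz": 0, "jaw": 1},
    {"ax": 0, "ay": 0, "az": 0, "dx": -0.75, "dy": -0.32, "dz": 0, "jaw": 1},
    {"ax": 0, "ay": 0, "az": 0, "dx": -0.9, "dy": -0.38, "dz": 0, "jaw": 1},
    {"ax": 0, "ay": 0, "az": 0, "dx": -0.96, "dy": -0.41, "dz": 0, "jaw": 1},
  ],
)

```text
clock: 11.45
tcp_pos: [0.5516, 0.0361, 0.1783]
tool_rot: [3.14, 0.001, -1.282]
contact_force: [-0.5, -0.3, -5.0]
opening: 0.0561
```

arm_command(
  deltas=[
    {"ax": 0, "ay": 0, "az": -0.07, "dx": -0.15, "dy": -0.06, "dz": 0, "jaw": 1},
    {"ax": 0, "ay": 0, "az": -0.15, "dx": -0.3, "dy": -0.13, "dz": 0, "jaw": 1},
    {"ax": 0, "ay": 0, "az": -0.23, "dx": -0.45, "dy": -0.19, "dz": 0, "jaw": 1},
    {"ax": 0, "ay": 0, "az": -0.31, "dx": -0.6, "dy": -0.26, "dz": 0, "jaw": 1},
    {"ax": 0, "ay": 0, "az": -0.39, "dx": -0.75, "dy": -0.32, "dz": 0, "jaw": 1},
    {"ax": 0, "ay": 0, "az": -0.47, "dx": -0.9, "dy": -0.38, "dz": 0, "jaw": 1},
    {"ax": 0, "ay": 0, "az": -0.55, "dx": -0.96, "dy": -0.41, "dz": 0, "jaw": 1},
    {"ax": 0, "ay": 0, "az": -0.6, "dx": -0.96, "dy": -0.41, "dz": 0, "jaw": 1},
    {"ax": 0, "ay": 0, "az": -0.634, "dx": -0.96, "dy": -0.41, "dz": 0, "jaw": 1},
    {"ax": 0, "ay": 0, "az": -0.634, "dx": -0.96, "dy": -0.41, "dz": 0, "jaw": 1},
    {"ax": 0, "ay": 0, "az": -0.634, "dx": -0.96, "dy": -0.41, "dz": 0, "jaw": 1},
  ],
)

```text
clock: 12.55
tcp_pos: [0.5829, 0.2912, 0.1785]
tool_rot: [3.139, 0.0, -0.29]
contact_force: [0.1, 0.2, -5.2]
opening: 0.0554
```

```bash
python3 - <<'E'
from h import *
plan([*b2w(-.085,.022),.042],-.288)
s=get_state(); print(w2b(s['tcp_pos']))
for n in('scene','top'):
  p,d=grab_frame(n)
  c=p[60:220,220:380] if n=='scene' else p[140:260,140:300]
  cv2.imwrite(f'pics/{n}4.png',cv2.resize(c,None,fx=3.5,fy=3.5,interpolation=cv2.INTER_CUBIC)[:,:,::-1])
E
```

```text
tcp [0.5829 0.2912 0.1785] rot [ 3.1394e+00  5.0000e-04 -2.9020e-01] F [ 0.07  0.19 -5.2 ] open 0.0554 t 12.55
d [ 0.0008 -0.0152  0.5462] n 3.0 a [ 0.0014  0.0003 -0.0014] n 1.0
[-0.08149096  0.02185731]
```

View pics/scene4.png

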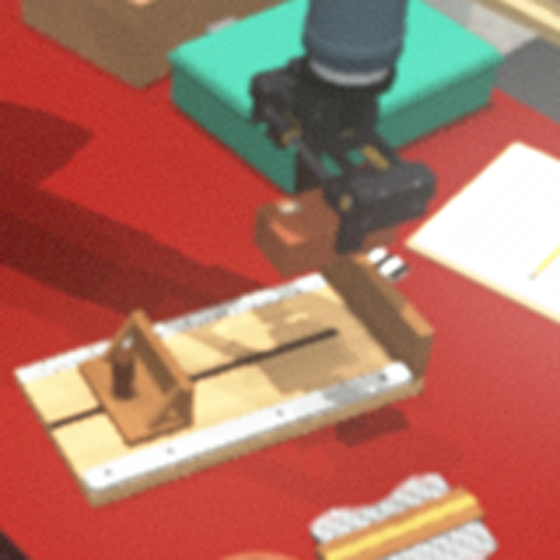

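View pics/top4.png

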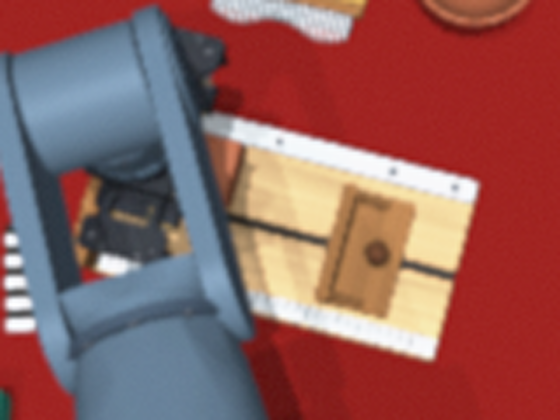

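The brick is held at scene crop (300,230), above the corner area and clear of the headboard. The carriage is well away. Lowering.

arm_command(
  deltas=[
    {"ax": 0.001, "ay": 0, "az": 0, "dx": 0, "dy": 0, "dz": 0.12, "jaw": 1},
    {"ax": 0.001, "ay": 0, "az": 0, "dx": 0, "dy": 0, "dz": 0.24, "jaw": 1},
    {"ax": 0.001, "ay": 0, "az": 0, "dx": 0, "dy": 0, "dz": 0.36, "jaw": 1},
    {"ax": 0.001, "ay": 0, "az": 0, "dx": 0, "dy": 0, "dz": 0.44, "jaw": 1},
    {"ax": 0.001, "ay": 0, "az": 0, "dx": 0, "dy": 0, "dz": 0.5, "jaw": 1},
    {"ax": 0.001, "ay": 0, "az": 0, "dx": 0, "dy": 0, "dz": 0.54, "jaw": 1},
    {"ax": 0.001, "ay": 0, "az": 0, "dx": 0, "dy": 0, "dz": 0.546, "jaw": 1},
    {"ax": 0.001, "ay": 0, "az": 0, "dx": 0, "dy": 0, "dz": 0.546, "jaw": 1},
  ],
)

```text
clock: 13.45
tcp_pos: [0.5846, 0.2916, 0.0446]
tool_rot: [-3.14, -0.003, -0.289]
contact_force: [0.5, 0.3, -4.8]
opening: 0.0558
```

arm_command(
  deltas=[
    {"ax": 0, "ay": 0, "az": 0, "dx": 0, "dy": 0, "dz": 0.006, "jaw": 1},
    {"ax": 0, "ay": 0, "az": 0, "dx": 0, "dy": 0, "dz": 0.012, "jaw": 1},
    {"ax": 0, "ay": 0, "az": 0, "dx": 0, "dy": 0, "dz": 0.016, "jaw": 1},
    {"ax": 0, "ay": 0, "az": 0, "dx": 0, "dy": 0, "dz": 0.016, "jaw": 1},
    {"ax": 0, "ay": 0, "az": 0, "dx": 0, "dy": 0, "dz": 0.016, "jaw": 1},
  ],
)

```text
clock: 13.95
tcp_pos: [0.5841, 0.2915, 0.0402]
tool_rot: [-3.14, -0.002, -0.288]
contact_force: [-0.3, 0.1, -4.8]
opening: 0.0555
```

arm_command(
  deltas=[
    {"ax": 0, "ay": 0, "az": 0, "dx": 0, "dy": 0, "dz": 0.005, "jaw": 1},
    {"ax": 0, "ay": 0, "az": 0, "dx": 0, "dy": 0, "dz": 0.01, "jaw": 1},
    {"ax": 0, "ay": 0, "az": 0, "dx": 0, "dy": 0, "dz": 0.014, "jaw": 1},
    {"ax": 0, "ay": 0, "az": 0, "dx": 0, "dy": 0, "dz": 0.014, "jaw": 1},
    {"ax": 0, "ay": 0, "az": 0, "dx": 0, "dy": 0, "dz": 0.014, "jaw": 1},
  ],
)

```text
clock: 14.45
tcp_pos: [0.584, 0.2914, 0.0364]
tool_rot: [-3.141, -0.002, -0.289]
contact_force: [-0.4, -0.3, -5.4]
opening: 0.0557
```

arm_command(
  deltas=[
    {"ax": 0, "ay": 0, "az": 0, "dx": 0, "dy": 0, "dz": 0.002, "jaw": 1},
    {"ax": 0, "ay": 0, "az": 0, "dx": 0, "dy": 0, "dz": 0.004, "jaw": 1},
    {"ax": 0, "ay": 0, "az": 0, "dx": 0, "dy": 0, "dz": 0.004, "jaw": 1},
    {"ax": 0, "ay": 0, "az": 0, "dx": 0, "dy": 0, "dz": 0.004, "jaw": 1},
  ],
)

```text
clock: 14.85
tcp_pos: [0.584, 0.2914, 0.0355]
tool_rot: [-3.141, -0.002, -0.289]
contact_force: [0.1, -0.0, -4.6]
opening: 0.0559
```

arm_command(
  deltas=[
    {"ax": 0, "ay": 0, "az": 0, "dx": 0, "dy": 0, "dz": 0.002, "jaw": 1},
    {"ax": 0, "ay": 0, "az": 0, "dx": 0, "dy": 0, "dz": 0.004, "jaw": 1},
    {"ax": 0, "ay": 0, "az": 0, "dx": 0, "dy": 0, "dz": 0.004, "jaw": 1},
    {"ax": 0, "ay": 0, "az": 0, "dx": 0, "dy": 0, "dz": 0.004, "jaw": 1},
  ],
)

```text
clock: 15.25
tcp_pos: [0.5842, 0.2915, 0.0352]
tool_rot: [-3.14, -0.002, -0.288]
contact_force: [-3.8, -0.9, 3.6]
opening: 0.0556
```

arm_command(
  deltas=[
    {"ax": 0, "ay": 0, "az": 0, "dx": 0, "dy": 0, "dz": 0.002, "jaw": 1},
    {"ax": 0, "ay": 0, "az": 0, "dx": 0, "dy": 0, "dz": 0.003, "jaw": 1},
    {"ax": 0, "ay": 0, "az": 0, "dx": 0, "dy": 0, "dz": 0.003, "jaw": 1},
    {"ax": 0, "ay": 0, "az": 0, "dx": 0, "dy": 0, "dz": 0.003, "jaw": 1},
  ],
)

```text
clock: 15.65
tcp_pos: [0.5842, 0.2915, 0.0352]
tool_rot: [-3.14, -0.002, -0.288]
contact_force: [-6.4, -2.2, 9.6]
opening: 0.0558
```

The brick touches the board at TCP z 35.2 mm. I'll ease the downforce and slide towards the headboard.

arm_command(
  deltas=[
    {"ax": 0, "ay": 0, "az": 0, "dx": 0, "dy": 0, "dz": -0.004, "jaw": 1},
    {"ax": 0, "ay": 0, "az": 0, "dx": 0, "dy": -0.006, "dz": -0.004, "jaw": 1},
    {"ax": 0, "ay": 0, "az": 0, "dx": 0, "dy": -0.012, "dz": -0.004, "jaw": 1},
    {"ax": 0, "ay": 0, "az": 0, "dx": 0, "dy": -0.018, "dz": -0.004, "jaw": 1},
    {"ax": 0, "ay": 0, "az": 0, "dx": 0, "dy": -0.024, "dz": -0.004, "jaw": 1},
    {"ax": 0, "ay": 0, "az": 0, "dx": 0, "dy": -0.03, "dz": -0.004, "jaw": 1},
    {"ax": 0, "ay": 0, "az": 0, "dx": 0, "dy": -0.03, "dz": -0.004, "jaw": 1},
  ],
)

```text
clock: 16.35
tcp_pos: [0.5871, 0.2987, 0.0353]
tool_rot: [-3.14, -0.004, -0.289]
contact_force: [0.2, -3.8, 4.7]
opening: 0.0555
```

```bash
python3 - <<'E'
from h import *
s=get_state(); print(w2b(s['tcp_pos']),'Fbx',s['contact_force'][:2]@BX,'Fby',s['contact_force'][:2]@BY,s['torque'])
p,d=grab_frame('scene');cv2.imwrite('pics/s5.png',cv2.resize(p[90:220,220:380],None,fx=4,fy=4,interpolation=cv2.INTER_CUBIC)[:,:,::-1])
E
```

```text
[-0.08982199  0.02374792] Fbx 3.5764290568797787 Fby 1.2929693345714035 [-0.6185977   0.32092318  0.09086428]
```

View pics/s5.png

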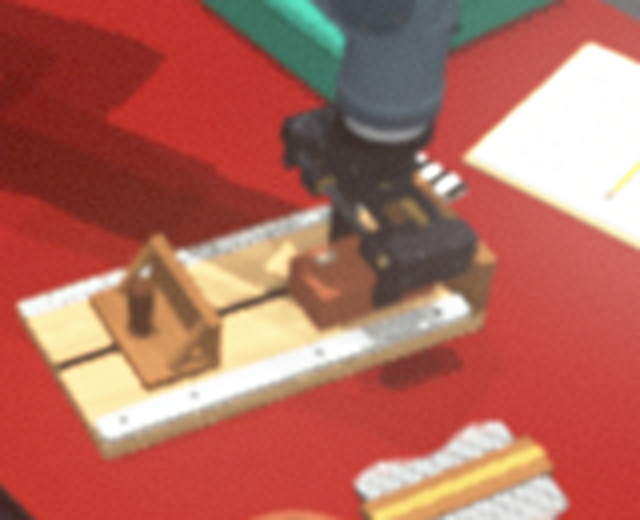

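The brick sits flat on the board at crop (330,280), with a gap left to the fence strip. Continuing to the headboard in small steps.

arm_command(
  deltas=[
    {"ax": 0, "ay": 0, "az": 0, "dx": 0, "dy": -0.004, "dz": -0.001, "jaw": 1},
    {"ax": 0, "ay": 0, "az": 0, "dx": 0, "dy": -0.008, "dz": -0.001, "jaw": 1},
    {"ax": 0, "ay": 0, "az": 0, "dx": 0, "dy": -0.012, "dz": -0.001, "jaw": 1},
    {"ax": 0, "ay": 0, "az": 0, "dx": 0, "dy": -0.016, "dz": -0.001, "jaw": 1},
    {"ax": 0, "ay": 0, "az": 0, "dx": 0, "dy": -0.016, "dz": -0.001, "jaw": 1},
  ],
)

```text
clock: 16.9
tcp_pos: [0.5877, 0.3026, 0.0353]
tool_rot: [-3.14, -0.003, -0.288]
contact_force: [-1.7, -4.5, 4.6]
opening: 0.0554
```

arm_command(
  deltas=[
    {"ax": 0, "ay": 0, "az": 0, "dx": 0, "dy": -0.004, "dz": 0, "jaw": 1},
    {"ax": 0, "ay": 0, "az": 0, "dx": 0, "dy": -0.004, "dz": 0, "jaw": 1},
    {"ax": 0, "ay": 0, "az": 0, "dx": 0, "dy": -0.004, "dz": 0, "jaw": 1},
  ],
)

```text
clock: 17.2
tcp_pos: [0.5878, 0.3035, 0.0353]
tool_rot: [-3.14, -0.003, -0.289]
contact_force: [-0.7, -4.3, 5.7]
opening: 0.0559
```

arm_command(
  deltas=[
    {"ax": 0, "ay": 0, "az": 0, "dx": 0, "dy": -0.004, "dz": 0, "jaw": 1},
    {"ax": 0, "ay": 0, "az": 0, "dx": 0, "dy": -0.004, "dz": 0, "jaw": 1},
    {"ax": 0, "ay": 0, "az": 0, "dx": 0, "dy": -0.004, "dz": 0, "jaw": 1},
  ],
)

```text
clock: 17.5
tcp_pos: [0.5881, 0.3045, 0.0353]
tool_rot: [-3.14, -0.003, -0.289]
contact_force: [-0.9, -5.1, 5.2]
opening: 0.0559
```

arm_command(
  deltas=[
    {"ax": 0, "ay": 0, "az": 0, "dx": 0, "dy": -0.004, "dz": -0.002, "jaw": 1},
    {"ax": 0, "ay": 0, "az": 0, "dx": 0, "dy": -0.008, "dz": -0.002, "jaw": 1},
    {"ax": 0, "ay": 0, "az": 0, "dx": 0, "dy": -0.008, "dz": -0.002, "jaw": 1},
  ],
)

```text
clock: 17.8
tcp_pos: [0.5883, 0.3066, 0.0353]
tool_rot: [-3.14, -0.002, -0.288]
contact_force: [-1.3, -3.1, 1.4]
opening: 0.0558
```

arm_command(
  deltas=[
    {"ax": 0, "ay": 0, "az": 0, "dx": 0, "dy": -0.004, "dz": 0, "jaw": 1},
    {"ax": 0, "ay": 0, "az": 0, "dx": 0, "dy": -0.004, "dz": 0, "jaw": 1},
    {"ax": 0, "ay": 0, "az": 0, "dx": 0, "dy": -0.004, "dz": 0, "jaw": 1},
  ],
)

```text
clock: 18.1
tcp_pos: [0.5885, 0.3071, 0.0353]
tool_rot: [-3.141, -0.002, -0.289]
contact_force: [-1.2, -4.5, 2.1]
opening: 0.0556
```

```bash
cat > st.py <<'E'
from h import *
s=get_state(); print(s['clock'],w2b(s['tcp_pos']).round(4),s['tcp_pos'].round(4),s['tool_rot'].round(4),'Fbx %.2f Fby %.2f Fz %.2f'%(s['contact_force'][:2]@BX,s['contact_force'][:2]@BY,s['contact_force'][2]),'T',s['torque'].round(3),'op',round(s['opening'],4))
E
python3 st.py
```

```text
18.1 [-0.0983  0.0227] [0.5885 0.3071 0.0353] [-3.1411e+00 -1.6000e-03 -2.8850e-01] Fbx 4.71 Fby 0.11 Fz 2.08 T [-0.657  0.229  0.066] op 0.0556
```

arm_command(
  deltas=[
    {"ax": 0, "ay": 0, "az": 0, "dx": 0, "dy": -0.004, "dz": 0, "jaw": 1},
    {"ax": 0, "ay": 0, "az": 0, "dx": 0, "dy": -0.004, "dz": 0, "jaw": 1},
    {"ax": 0, "ay": 0, "az": 0, "dx": 0, "dy": -0.004, "dz": 0, "jaw": 1},
  ],
)

```text
clock: 18.4
tcp_pos: [0.5885, 0.3071, 0.0353]
tool_rot: [3.14, -0.001, -0.289]
contact_force: [-4.5, -7.9, 3.7]
opening: 0.0556
```

```bash
python3 st.py
```

```text
18.4 [-0.0983  0.0227] [0.5885 0.3071 0.0353] [ 3.1404e+00 -1.0000e-03 -2.8860e-01] Fbx 8.90 Fby -2.10 Fz 3.70 T [-1.24   0.403  0.06 ] op 0.0556
```

Contact with the headboard; the position has stopped and the force is rising. Now sliding along it to the fence.

arm_command(
  deltas=[
    {"ax": 0, "ay": 0, "az": 0, "dx": 0.006, "dy": 0.001, "dz": -0.001, "jaw": 1},
    {"ax": 0, "ay": 0, "az": 0, "dx": 0.012, "dy": 0.001, "dz": -0.001, "jaw": 1},
    {"ax": 0, "ay": 0, "az": 0, "dx": 0.018, "dy": 0.001, "dz": -0.001, "jaw": 1},
    {"ax": 0, "ay": 0, "az": 0, "dx": 0.024, "dy": 0.001, "dz": -0.001, "jaw": 1},
    {"ax": 0, "ay": 0, "az": 0, "dx": 0.03, "dy": 0.001, "dz": -0.001, "jaw": 1},
    {"ax": 0, "ay": 0, "az": 0, "dx": 0.03, "dy": 0.001, "dz": -0.001, "jaw": 1},
  ],
)

```text
clock: 19.0
tcp_pos: [0.5926, 0.3058, 0.0353]
tool_rot: [3.139, 0.005, -0.288]
contact_force: [-13.0, -5.3, 10.2]
opening: 0.0561
```

```bash
python3 st.py
```

```text
19.0 [-0.0982  0.027 ] [0.5926 0.3058 0.0353] [ 3.1392  0.0046 -0.2878] Fbx 8.81 Fby -10.96 Fz 10.23 T [-0.846  1.901  0.082] op 0.0561
```

arm_command(
  deltas=[
    {"ax": 0, "ay": 0, "az": 0, "dx": 0, "dy": 0.002, "dz": -0.004, "jaw": 1},
    {"ax": 0, "ay": 0, "az": 0, "dx": 0, "dy": 0.002, "dz": -0.004, "jaw": 1},
    {"ax": 0, "ay": 0, "az": 0, "dx": 0, "dy": 0.002, "dz": -0.004, "jaw": 1},
  ],
)

```text
clock: 19.3
tcp_pos: [0.5946, 0.3053, 0.0354]
tool_rot: [3.141, 0.0, -0.288]
contact_force: [-3.3, -2.9, -5.3]
opening: 0.056
```

```bash
python3 st.py; python3 - <<'E'
from h import *
p,d=grab_frame('scene');cv2.imwrite('pics/s6.png',cv2.resize(p[120:200,270:350],None,fx=7,fy=7,interpolation=cv2.INTER_CUBIC)[:,:,::-1])
E
```

```text
19.3 [-0.0983  0.0291] [0.5946 0.3053 0.0354] [ 3.1413e+00  4.0000e-04 -2.8840e-01] Fbx 3.68 Fby -2.35 Fz -5.29 T [-0.505  0.37   0.027] op 0.056
```

View pics/s6.png

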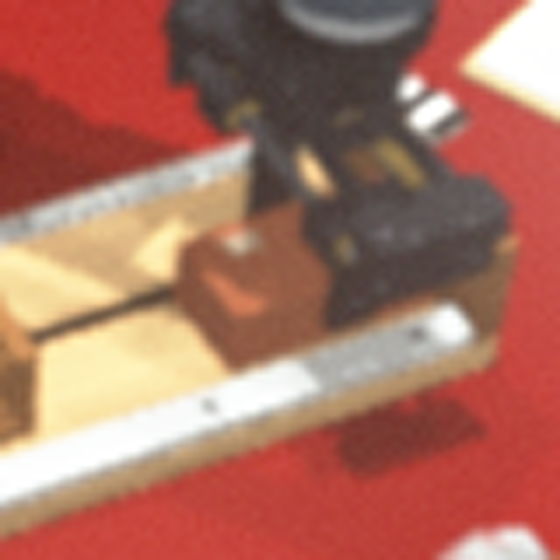

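That was friction; with the load eased it slid freely. Continuing towards the fence in small steps.

arm_command(
  deltas=[
    {"ax": 0, "ay": 0, "az": 0, "dx": 0.004, "dy": 0, "dz": 0, "jaw": 1},
    {"ax": 0, "ay": 0, "az": 0, "dx": 0.008, "dy": 0, "dz": 0, "jaw": 1},
    {"ax": 0, "ay": 0, "az": 0, "dx": 0.01, "dy": 0, "dz": 0, "jaw": 1},
    {"ax": 0, "ay": 0, "az": 0, "dx": 0.01, "dy": 0, "dz": 0, "jaw": 1},
  ],
)

```text
clock: 19.75
tcp_pos: [0.5981, 0.3042, 0.0362]
tool_rot: [-3.141, -0.001, -0.289]
contact_force: [-3.5, -4.4, -5.6]
opening: 0.056
```

```bash
python3 st.py
```

```text
19.75 [-0.0982  0.0328] [0.5981 0.3042 0.0362] [-3.1414e+00 -1.2000e-03 -2.8870e-01] Fbx 5.21 Fby -2.08 Fz -5.63 T [-0.7    0.428  0.088] op 0.056
```

arm_command(
  deltas=[
    {"ax": 0, "ay": 0, "az": 0, "dx": 0.004, "dy": 0, "dz": 0, "jaw": 1},
    {"ax": 0, "ay": 0, "az": 0, "dx": 0.004, "dy": 0, "dz": 0, "jaw": 1},
    {"ax": 0, "ay": 0, "az": 0, "dx": 0.004, "dy": 0, "dz": 0, "jaw": 1},
  ],
)

```text
clock: 20.05
tcp_pos: [0.5991, 0.3039, 0.0363]
tool_rot: [-3.141, -0.001, -0.289]
contact_force: [-2.9, -4.3, -6.6]
opening: 0.0555
```

```bash
python3 st.py
```

```text
20.05 [-0.0983  0.0338] [0.5991 0.3039 0.0363] [-3.1414e+00 -1.3000e-03 -2.8880e-01] Fbx 4.97 Fby -1.51 Fz -6.55 T [-0.628  0.443  0.038] op 0.0555
```

arm_command(
  deltas=[
    {"ax": 0, "ay": 0, "az": 0, "dx": 0.004, "dy": 0, "dz": 0.002, "jaw": 1},
    {"ax": 0, "ay": 0, "az": 0, "dx": 0.004, "dy": 0, "dz": 0.002, "jaw": 1},
    {"ax": 0, "ay": 0, "az": 0, "dx": 0.004, "dy": 0, "dz": 0.002, "jaw": 1},
  ],
)

```text
clock: 20.35
tcp_pos: [0.6002, 0.3036, 0.0359]
tool_rot: [-3.141, -0.002, -0.289]
contact_force: [-2.1, -3.7, -5.5]
opening: 0.0555
```

```bash
python3 st.py
```

```text
20.35 [-0.0983  0.0349] [0.6002 0.3036 0.0359] [-3.1412e+00 -1.5000e-03 -2.8880e-01] Fbx 4.12 Fby -1.00 Fz -5.52 T [-0.684  0.379  0.036] op 0.0555
```

arm_command(
  deltas=[
    {"ax": 0, "ay": 0, "az": 0, "dx": 0.004, "dy": 0, "dz": 0, "jaw": 1},
    {"ax": 0, "ay": 0, "az": 0, "dx": 0.004, "dy": 0, "dz": 0, "jaw": 1},
    {"ax": 0, "ay": 0, "az": 0, "dx": 0.004, "dy": 0, "dz": 0, "jaw": 1},
  ],
)

```text
clock: 20.65
tcp_pos: [0.6011, 0.3033, 0.0359]
tool_rot: [-3.141, -0.001, -0.289]
contact_force: [-3.4, -4.3, -5.5]
opening: 0.0557
```

```bash
python3 st.py
```

```text
20.65 [-0.0983  0.0359] [0.6011 0.3033 0.0359] [-3.1413e+00 -1.5000e-03 -2.8880e-01] Fbx 5.05 Fby -2.00 Fz -5.48 T [-0.707  0.495 -0.001] op 0.0557
```

arm_command(
  deltas=[
    {"ax": 0, "ay": 0, "az": 0, "dx": 0.004, "dy": 0, "dz": 0, "jaw": 1},
    {"ax": 0, "ay": 0, "az": 0, "dx": 0.004, "dy": 0, "dz": 0, "jaw": 1},
    {"ax": 0, "ay": 0, "az": 0, "dx": 0.004, "dy": 0, "dz": 0, "jaw": 1},
  ],
)

```text
clock: 20.95
tcp_pos: [0.602, 0.3031, 0.0358]
tool_rot: [-3.141, -0.001, -0.289]
contact_force: [-3.4, -4.2, -5.5]
opening: 0.0554
```

```bash
python3 st.py
```

```text
20.95 [-0.0983  0.0368] [0.602  0.3031 0.0358] [-3.1413e+00 -1.4000e-03 -2.8870e-01] Fbx 5.02 Fby -2.02 Fz -5.49 T [-0.699  0.441  0.031] op 0.0554
```

arm_command(
  deltas=[
    {"ax": 0, "ay": 0, "az": 0, "dx": 0.004, "dy": 0, "dz": 0, "jaw": 1},
    {"ax": 0, "ay": 0, "az": 0, "dx": 0.004, "dy": 0, "dz": 0, "jaw": 1},
    {"ax": 0, "ay": 0, "az": 0, "dx": 0.004, "dy": 0, "dz": 0, "jaw": 1},
  ],
)

```text
clock: 21.25
tcp_pos: [0.603, 0.3028, 0.0358]
tool_rot: [-3.141, -0.001, -0.289]
contact_force: [-3.2, -4.2, -4.6]
opening: 0.0557
```

```bash
python3 st.py
```

```text
21.25 [-0.0983  0.0379] [0.603  0.3028 0.0358] [-3.1413e+00 -1.5000e-03 -2.8880e-01] Fbx 4.99 Fby -1.87 Fz -4.55 T [-0.671  0.445  0.002] op 0.0557
```

arm_command(
  deltas=[
    {"ax": 0, "ay": 0, "az": 0, "dx": 0.004, "dy": 0, "dz": 0, "jaw": 1},
    {"ax": 0, "ay": 0, "az": 0, "dx": 0.004, "dy": 0, "dz": 0, "jaw": 1},
    {"ax": 0, "ay": 0, "az": 0, "dx": 0.004, "dy": 0, "dz": 0, "jaw": 1},
  ],
)

```text
clock: 21.55
tcp_pos: [0.604, 0.3025, 0.0358]
tool_rot: [-3.141, -0.001, -0.289]
contact_force: [-3.7, -3.6, -5.1]
opening: 0.0555
```

```bash
python3 st.py; python3 - <<'E'
from h import *
p,d=grab_frame('scene');cv2.imwrite('pics/s7.png',cv2.resize(p[120:200,270:350],None,fx=7,fy=7,interpolation=cv2.INTER_CUBIC)[:,:,::-1])
E
```

```text
21.55 [-0.0982  0.0389] [0.604  0.3025 0.0358] [-3.1413e+00 -1.5000e-03 -2.8880e-01] Fbx 4.50 Fby -2.57 Fz -5.10 T [-0.639  0.454 -0.052] op 0.0555
```

View pics/s7.png

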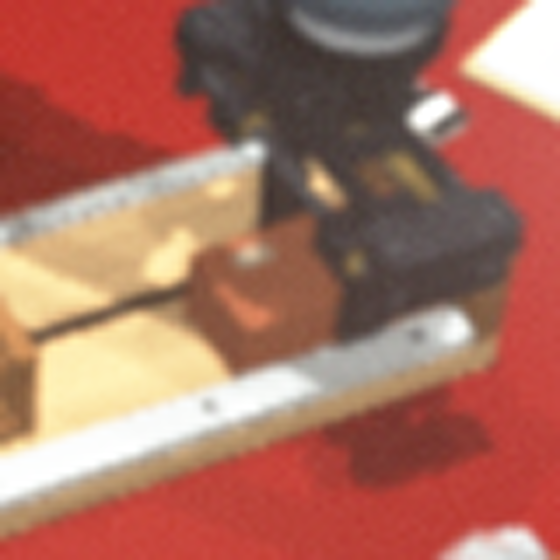

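The brick's bottom is now right at the fence, at crop (240,370). Continuing with 1 mm and then smaller steps.

arm_command(
  deltas=[
    {"ax": 0, "ay": 0, "az": 0, "dx": 0.004, "dy": 0, "dz": 0, "jaw": 1},
    {"ax": 0, "ay": 0, "az": 0, "dx": 0.004, "dy": 0, "dz": 0, "jaw": 1},
    {"ax": 0, "ay": 0, "az": 0, "dx": 0.004, "dy": 0, "dz": 0, "jaw": 1},
  ],
)

```text
clock: 21.9
tcp_pos: [0.6043, 0.3024, 0.0358]
tool_rot: [-3.141, -0.0, -0.289]
contact_force: [-4.7, -2.9, -4.3]
opening: 0.0559
```

```bash
python3 st.py
```

```text
21.9 [-0.0983  0.0392] [0.6043 0.3024 0.0358] [-3.1415e+00 -3.0000e-04 -2.8890e-01] Fbx 4.11 Fby -3.64 Fz -4.25 T [-0.528  0.816 -0.07 ] op 0.0559
```

arm_command(
  deltas=[
    {"ax": 0, "ay": 0, "az": 0, "dx": 0.003, "dy": 0, "dz": 0, "jaw": 1},
    {"ax": 0, "ay": 0, "az": 0, "dx": 0.003, "dy": 0, "dz": 0, "jaw": 1},
    {"ax": 0, "ay": 0, "az": 0, "dx": 0.003, "dy": 0, "dz": 0, "jaw": 1},
  ],
)

```text
clock: 22.2
tcp_pos: [0.6044, 0.3024, 0.0358]
tool_rot: [3.141, 0.001, -0.289]
contact_force: [-7.7, -3.4, -2.5]
opening: 0.056
```

```bash
python3 st.py
```

```text
22.2 [-0.0983  0.0393] [0.6044 0.3024 0.0358] [ 3.1413e+00  1.1000e-03 -2.8880e-01] Fbx 5.47 Fby -6.42 Fz -2.52 T [-0.434  1.192 -0.119] op 0.056
```

arm_command(
  deltas=[
    {"ax": 0, "ay": 0, "az": 0, "dx": 0.001, "dy": -0.002, "dz": 0.003, "jaw": 1},
    {"ax": 0, "ay": 0, "az": 0, "dx": 0.001, "dy": -0.002, "dz": 0.003, "jaw": 1},
    {"ax": 0, "ay": 0, "az": 0, "dx": 0.001, "dy": -0.002, "dz": 0.003, "jaw": 1},
    {"ax": 0, "ay": 0, "az": 0, "dx": 0.001, "dy": -0.002, "dz": 0.003, "jaw": 1},
  ],
)

```text
clock: 22.6
tcp_pos: [0.6044, 0.3024, 0.0354]
tool_rot: [3.14, 0.002, -0.289]
contact_force: [-10.1, -5.1, 1.9]
opening: 0.056
```

```bash
python3 st.py
```

```text
22.6 [-0.0983  0.0393] [0.6044 0.3024 0.0354] [ 3.1403e+00  1.8000e-03 -2.8880e-01] Fbx 7.78 Fby -8.28 Fz 1.91 T [-0.84   1.573 -0.145] op 0.056
```

Now about 7.8 N on the headboard side and 8.3 N on the fence side. I'll hold and check.

arm_command(
  deltas=[
    {"ax": 0, "ay": 0, "az": 0, "dx": 0, "dy": 0, "dz": 0, "jaw": 1},
    {"ax": 0, "ay": 0, "az": 0, "dx": 0, "dy": 0, "dz": 0, "jaw": 1},
    {"ax": 0, "ay": 0, "az": 0, "dx": 0, "dy": 0, "dz": 0, "jaw": 1},
    {"ax": 0, "ay": 0, "az": 0, "dx": 0, "dy": 0, "dz": 0, "jaw": 1},
    {"ax": 0, "ay": 0, "az": 0, "dx": 0, "dy": 0, "dz": 0, "jaw": 1},
    {"ax": 0, "ay": 0, "az": 0, "dx": 0, "dy": 0, "dz": 0, "jaw": 1},
    {"ax": 0, "ay": 0, "az": 0, "dx": 0, "dy": 0, "dz": 0, "jaw": 1},
    {"ax": 0, "ay": 0, "az": 0, "dx": 0, "dy": 0, "dz": 0, "jaw": 1},
  ],
)

```text
clock: 23.4
tcp_pos: [0.6044, 0.3024, 0.0354]
tool_rot: [3.14, 0.002, -0.289]
contact_force: [-10.7, -6.0, 1.6]
opening: 0.0558
```

```bash
python3 st.py; python3 - <<'E'
from h import *
p,d=grab_frame('scene');cv2.imwrite('pics/s8.png',p[:,:,::-1]);cv2.imwrite('pics/s8c.png',cv2.resize(p[120:200,270:350],None,fx=7,fy=7,interpolation=cv2.INTER_CUBIC)[:,:,::-1])
# expected brick free end top corners from board frame, corrected: fence contact tcp y .0393 vs .037 nominal; head contact
q,_=grab_frame('top');cv2.imwrite('pics/t8.png',cv2.resize(q[140:260,140:300],None,fx=4,fy=4,interpolation=cv2.INTER_CUBIC)[:,:,::-1])
E
python3 st.py
```

```text
23.4 [-0.0983  0.0393] [0.6044 0.3024 0.0354] [ 3.1403e+00  1.9000e-03 -2.8880e-01] Fbx 8.78 Fby -8.59 Fz 1.57 T [-0.777  1.599 -0.08 ] op 0.0558
23.5 [-0.0983  0.0393] [0.6044 0.3024 0.0354] [ 3.1403e+00  1.8000e-03 -2.8880e-01] Fbx 8.35 Fby -7.16 Fz 1.89 T [-0.828  1.632 -0.091] op 0.0557
```

View pics/s8.png

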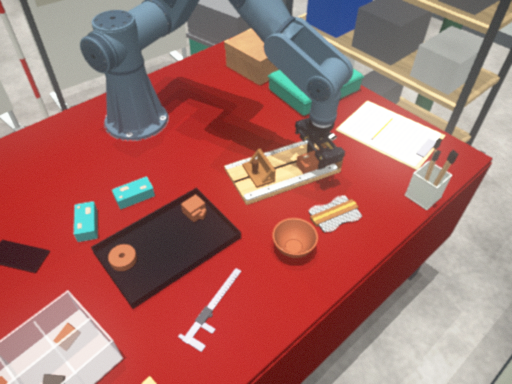

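View pics/s8c.png

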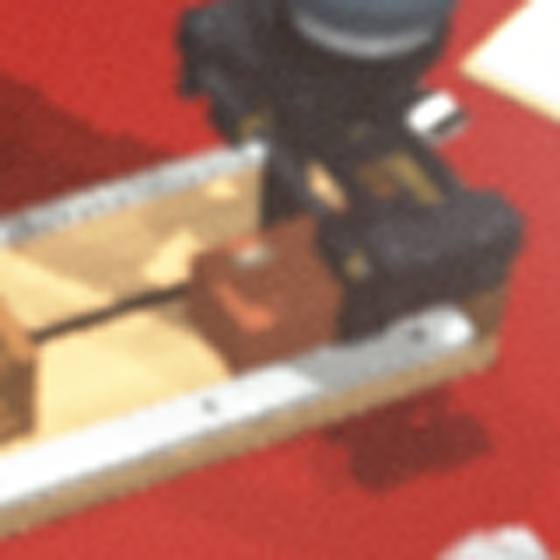

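View pics/t8.png

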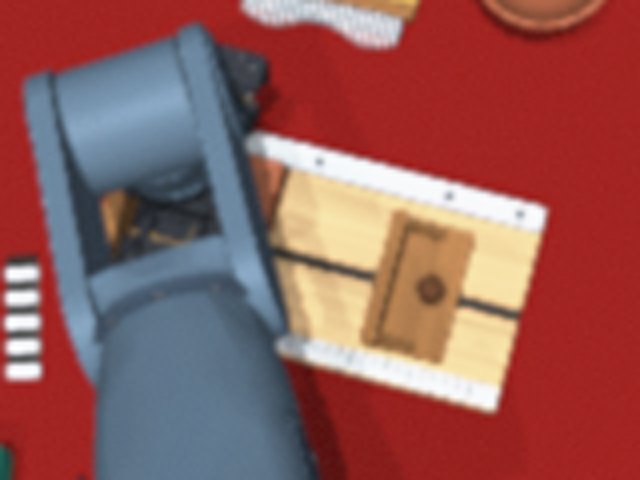

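```bash
python3 - <<'E'
from h import *
# free end top edge at fence side and further down, z=.058 (pixels from 4x crop)
for uv in [(290,168),(272,228)]:
    w=ray('top',(140+uv[0]/4,140+uv[1]/4),.058);print(w2b(w))
h=ray('top',[(150+157/5.5,150+80/5.5)],.078);print('head edge',w2b(h))
s=ray('top',(140+368/4,140+340/4),.070);print('carriage plate',w2b(s))
E
```

```text
[[-0.03518292  0.06046097]]
[[-0.03606042  0.01015542]]
head edge [[-0.151825    0.08470935]]
carriage plate [[ 0.06287485 -0.05669153]]
```

```bash
python3 -c "
from cell import *
print(finish_job())"; python3 st.py
```

```text
the job is handed in; nothing more can be done
None
the job is handed in; nothing more can be done
```

I ran the carriage back to a gap of about 0.21 m and gripped the whole orange brick in the tray (opening 56 mm, its width). I then laid it flat on the board and slid it first against the headboard and then against the fence. I handed the job in at about 23.5 s with the arm holding it in the corner; no verdict was reported.

**Pressure:** In the last readings before hand-in, the arm felt about 8 N along each stop direction, with a light net downforce of about 2 N. The position was steady at z 35.4 mm, matching the height at which the brick first touched the board. Part of those sideways forces is friction, but each stop showed a clear halt with rising force.

**Alignment:** The tool's yaw agreed with the direction the carriage had travelled to within about 0.1°.

**Other objects:** The last pictures show the carriage clear and the finds, tools and turquoise blocks where they were, judged by eye.

**Checks that disagreed:**
- In the top view the brick's free end lay about 115 mm from the headboard face instead of 112 mm, read from coarse pixels (roughly ±4 mm).
- The fence stopped the brick about 2 mm beyond where the camera measurements put it, and about 5 mm beyond where the knob position did. I trusted the contact in both cases.

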